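# Swap the culture flasks, then free and hold open the chamber cover

### The arm

A 6-joint arm with a two-finger parallel gripper is mounted at the origin on the work surface. World frame = base frame: x ahead of the robot, y to its left, z up, the work surface at z = 0. Lengths are in m, angles in rad, forces in N, time in s.
With the tool pointing down it reaches from about 0.375 to 0.925 m from the base axis. Payload 5.7 kg.
Tool frame: the origin (TCP) lies at the centre of the arm's flange, where the gripper is bolted on; the fingertips stand 173 mm ahead of it and the grasp point (between the pads) lies 155 mm ahead of it (ctrl.nose_length is the distance from the TCP to the fingertips, in m); z points along the fingers, y is the direction in which the jaws open and shut (so a half turn about z gives the same grasp; the last joint's range is limited). The gripper opens to 85 mm and grips with 20 to 120 N. Pads are 22 mm wide; open, the fingers measure 114 mm over their backs; the gripper's body (76 mm by 85 mm) begins 54 mm behind the grasp point. The pads swing forward as they close: fully open they stand 13 mm farther back than shut.
Start: joints at [1.056, 0.359, 1.51, -0, 1.272, -0.115], TCP at [0.234, 0.553, 0.405] pointing down, gripper open.
Joint ranges: [-2.97, 2.97], [-1.01, 2.36], [0.21, 2.38], [-0.96, 4.11], [0.2, 2.71], [-2.98, 2.98]. Speed limits (rad/s): [2.39, 2.39, 3.14, 3.14, 3.14, 3.14].

### API

Orientations are given as a rotation vector (axis times angle).
In Python, from rig import ctrl, solver, readout, vision, finder gives the robot as it stands. Calls block until the motion is done:
- ctrl.move_to(position, orientation): joint-space move of the TCP to a pose.
- ctrl.movel(position, velocity=0.15, ori=None): straight line of the TCP; ori=None keeps the orientation; velocity is the mean speed in m/s.
- ctrl.set_joints(angles): joint-space move.
- ctrl.move_gripper(opening, f_grip=None): finger opening in m; f_grip is the grip in N (None keeps the last); returns when the fingers have stopped.
- ctrl.dwell(seconds).
- solver.inverse_kinematics(position, orientation): joint angles nearest the present ones, or None.
- readout.state(): the state.
- vision.camera(name): name is "side" or "top"; returns a dict with "color" (384x512x3 uint8, red, green, blue), "fx", "fy", "cx", "cy" (pixels), "xyz" and "rotation" of the camera in the world. Camera axes: x right, y down, z forward; pixel columns grow to the right and rows downward; lengths in m; the calibration is good to about 2 mm. A picture is of the moment at which its call begins. There is no depth.
A pose or a line that the arm cannot do raises ctrl.IKError and nothing moves.
- ctrl.hand_in(): hands the job in, once; it reports no verdict.
Trained networks look in a picture, given as the dict that the camera call returned (one of the last four; its "shot" number tells which), for a name from the list of things; names that differ only in an ending like _2 or _b are one class to them, and where a whole thing is asked for, a point or a joint stands for the part that bears it (a point fixed in the world has none). Each returns a list of dicts, best first, with "p" (0 to 1); they miss things now and then, are a little off and sometimes report something else, mostly with a low value. They report only what shows in the picture. A call takes as long as a camera call. They do not tell look-alikes from the thing itself.
- finder.boxes_of(target, picture): "point" ([x, y, z] in m, in world coordinates, good to about 4 mm: the middle of the surface that is visible of it).
- finder.cut_out(target, picture): "pixels" (384x512 bool, what is visible of it).
The state is a dict: "clock": time; "joints": joint angles; "joint_vel": joint speeds; "tau": joint torques, N m; "position": TCP position; "orientation": TCP orientation; "wrist_force": force on the tool from outside, world axes, zero at the start; "torque": the same for the moment, N m; "opening": finger opening in m.
Only numpy, scipy, OpenCV 4.12 (cv2) and the standard library are available. Lean on these libraries where they do the work, as an engineer would, in place of code of your own. Each camera call takes 0.05 s, during which the arm holds its last target.

### The job

Get the flasks ready for loading: on the white wire rack, swap the large and the small culture flask, so that each ends standing upright and let go in the middle of the bay the other one came from. Then tug the culture chamber's cover up by its handle to learn whether its hidden catch is holding it, before touching the release tab; if it is caught, slide the release tab fully towards the front and leave it there, but if the cover is free leave the tab alone. Lift the cover by its handle to about 50 degrees and finish while holding it there, still and by the handle, without disturbing the other things on the bench.

Things in the scene. Friction and masses are not known exactly. Their poses are not given: they have to be found in the camera images.
- large_flask_mid (a point): Large culture flask, clear and empty, flat-sided, 64 mm wide (its y) x 42 mm thick (its x), 130 mm high, 110 g. The point is its centre, 65 mm above its foot. Its round white screw cap, 30 mm across, takes up the top 20 mm (45 to 65 mm above this point), with a 20 mm wide neck below it; shoulders begin 13 mm above this point. Starts in the left or right bay of the rack.
- small_flask_mid (a point): Small culture flask, the same shape, 48 mm wide (its y) x 34 mm thick (its x), 104 mm high, 70 g. The point is its centre, 52 mm above its foot. Its round white cap, 30 mm across, takes up the top 20 mm (32 to 52 mm above this point). Starts in the other outer bay of the rack.
- bay_left (a point): Centre of the left (+y of the rack) bay of the fixed white wire rack, on its standing surface 12 mm above the bench. The rack has three bays in a row along its own y, 90 mm apart, each 110 mm deep (x) and parted by 25 mm high wires. Axes are the rack's; the flasks stand roughly square to them (within 0.2 rad).
- bay_middle (a point): Centre of the rack's middle bay, the same height; it is empty at the start and can serve for parking.
- bay_right (a point): Centre of the rack's right (-y) bay, the same height.
- chamber: Culture chamber, a fixed white box 180 mm deep (x), 260 mm wide (y), 100 mm high; origin under its centre, its front faces its own -x. A flat grey cover closes it, top 112 mm above the bench. A grey catch housing (54 mm deep, 50 mm wide, top 104 mm above the bench) sits on the front wall 80 mm to the right (-y) of the middle. Inside the housing, out of sight, a tongue may or may not be over the cover's striker; only a tug tells.
- cover (a joint): Angle of the chamber's cover: 0 closed, grows as its front edge lifts, stop at 1.35 rad; hinged along the chamber's back edge. It weighs 350 g and falls shut when let go (about 2 N at the handle). If caught it rises only 0.04 to 0.06 rad (about 7 mm at the handle) and stops hard; if free it simply goes on rising.
- handle (a point): Middle of the cover's handle: a round steel bar 12 mm thick and 90 mm long along the chamber's y, on a post near each end (72 mm free between them), its axis 33 mm above the cover's top. It moves and turns with the cover (axes are the chamber's when closed). The bar may turn between gripping fingers.
- cover_hinge (a point): Fixed point on the cover's hinge line, abreast of the handle: the handle circles about it in the vertical plane of the chamber's x (the line is along the chamber's y), at a radius of 168 mm; closed, the handle is 162 mm in front of and 44 mm above it.
- release (a joint): Travel of the release tab: 0 at home (start) to 0.018 m fully towards the front (the chamber's -x). Needs about 3 N and stays where it is left. 14 mm or more frees the catch whatever its state; the catch then stays free.
- release_tab (a point): On the release tab, 10 mm below its top: an upright black tab 14 mm (chamber's x) x 18 mm (y), standing 40 mm above the catch housing (top 144 mm above the bench), sliding along the chamber's x. Home, it stands 9 mm clear in front of the cover's front edge.
- conical_a: Bystander, to be left alone: conical flask with a crinkled metal cap, 84 mm across the foot, 135 mm high, behind the rack; origin under its centre.
- conical_b: Bystander, to be left alone: smaller conical flask with a metal cap, 72 mm across the foot, 115 mm high, at the back of the bench; origin under its centre.
- spare_flask: Bystander, to be left alone: a third flat-sided culture flask (56 x 38 mm, 116 mm high) standing on the bench in front of the chamber, not in the rack; origin under its centre.
- dish_stack: Bystander, to be left alone: stack of three round dishes, 88 mm across, 39 mm high, in front of the rack; origin under its centre.
- tape: Bystander, to be left alone: paper ring (roll of tape), 60 mm across, 18 mm high, in front of the rack; origin under its centre.
- wash_bottle: Bystander, to be left alone: white plastic bottle, 64 mm across, 150 mm high, to the left of the chamber; origin under its centre.
- timer: Bystander, to be left alone: flat grey timer, 45 x 60 x 22 mm, on the bench just in front of the chamber; origin under its centre.
Not all that is in view belongs to the job. Leave any pink look-alike of the part that bears small_flask_mid alone.

How it is judged:
On the way, in this order (a step that is already met when the one before it is completed fails the run):
1. the two flasks stand upright in each other's bays, let go (((horizontal distance between large_flask_mid and bay_left below 0.022 m and angle between each of large_flask_mid, small_flask_mid's own z axis and vertical below 0.12 rad and horizontal distance between small_flask_mid and bay_right below 0.022 m) or (horizontal distance between large_flask_mid and bay_right below 0.022 m and angle between each of large_flask_mid, small_flask_mid's own z axis and vertical below 0.12 rad and horizontal distance between small_flask_mid and bay_left below 0.022 m)) and distance of each of large_flask_mid, small_flask_mid from where it was at the start of the episode above 0.1 m and height (world z) of large_flask_mid between 0.071 and 0.083 m and height (world z) of small_flask_mid between 0.058 and 0.07 m and contact force between each of large_flask, small_flask and the fingers below 0.05 N), for 0.2 s.
2. the cover has been tugged up by its handle while the release tab was still home (value of joint cover above 0.02 rad and value of joint release below 0.003 m and contact force between cover and the fingers above 0.5 N), for 0.1 s.
At the end, for the whole second after the job is handed in: Both flasks stand upright (within 0.12 rad), their centres within 22 mm of the middle of the bay the other one started in; the cover is held still between 0.70 and 1.10 rad (40 to 63 degrees) by the gripper's fingers at its handle (((horizontal distance between large_flask_mid and bay_left below 0.022 m and angle between each of large_flask_mid, small_flask_mid's own z axis and vertical below 0.12 rad and horizontal distance between small_flask_mid and bay_right below 0.022 m) or (horizontal distance between large_flask_mid and bay_right below 0.022 m and angle between each of large_flask_mid, small_flask_mid's own z axis and vertical below 0.12 rad and horizontal distance between small_flask_mid and bay_left below 0.022 m)) and distance of each of large_flask_mid, small_flask_mid from where it was at the start of the episode above 0.1 m and height (world z) of large_flask_mid between 0.071 and 0.083 m and height (world z) of small_flask_mid between 0.058 and 0.07 m and value of joint cover between 0.7 and 1.1 rad and velocity of joint cover between -0.1 and 0.1 rad/s and contact force between cover and the fingers above 0.5 N and distance between the grasp point and handle below 0.04 m); the arm keeps its last pose, push and grip.
It fails at once if the release tab is slid (over 5 mm) although the catch was already free (value of joint release above 0.005 m and x of pawl_c1 in the frame of chamber below -0.1195 m and x of pawl_c1 in the frame of release_tab below -0.002 m).
It fails at once if a flask is tipped over (angle between any of large_flask_mid, small_flask_mid's own z axis and vertical above 0.6 rad).
It fails at once if a bystander is shifted more than 30 mm or knocked over (distance of any of conical_a, conical_b, spare_flask, dish_stack, tape, wash_bottle, timer from where it was at the start of the episode above 0.03 m or angle between any of conical_a, conical_b, spare_flask, dish_stack, tape, wash_bottle, timer's own z axis and vertical above 0.5 rad).
It also fails if it takes over 70 s, if anything falls off the work surface, if the arm or the gripper's body presses on something with over 40 N, if the wrist force passes 120 N, or if a joint passes its speed limit or range.

## Working session

There is one attempt and no reset: what is moved stays moved. The work goes in short steps, each a Python script; the robot and the scene stay as the last script left them, time stands still between calls to the robot, and variables do not carry over. Pictures are saved under pics/ and viewed, and the job is handed in when it is done.

```bash
ls; mkdir -p pics; python3 - <<'E'
from rig import ctrl, solver, readout, vision, finder
import cv2
s=readout.state(); print(s)
for n in ("top","side"):
    c=vision.camera(n); cv2.imwrite(f"pics/{n}0.png",cv2.resize(c["color"][:,:,::-1],(800,600),interpolation=cv2.INTER_CUBIC)); print(n,{k:v for k,v in c.items() if k!="color"})
    for t in ["large_flask_mid","small_flask_mid","chamber","cover","handle","release_tab","conical_a","spare_flask","dish_stack","tape","wash_bottle","timer"]:
        print(t,[(r["p"],r["point"]) for r in finder.boxes_of(t,c)][:4])
E
```

```text
pics
{'clock': 0.0, 'joints': array([ 1.05590233e+00,  3.59536730e-01,  1.51146633e+00,  1.19358397e-05,
        1.27249397e+00, -1.15090781e-01]), 'joint_vel': array([ 0.00049867,  0.00010133, -0.0001793 ,  0.00022611, -0.00014845,
        0.0025107 ]), 'tau': array([ 1.16507450e-03, -5.27633929e+01, -2.78622901e+01, -8.16835154e-06,
        1.31605405e-02,  2.44305216e-07]), 'position': array([0.23335869, 0.55235845, 0.40382149]), 'orientation': array([-6.23721009e-01, -3.07844013e+00,  2.83811204e-03]), 'wrist_force': array([-0.56292969,  0.54565249,  0.60060953]), 'torque': array([ 0.00391126,  0.00689718, -0.03987115]), 'opening': 0.08587101093167883}
top {'fx': 496.0479987013955, 'fy': 496.0479987013955, 'cx': 250.858211783283, 'cy': 192.7666451229007, 'xyz': array([0.33277572, 0.03510223, 1.5419846 ]), 'rotation': array([-2.13590543,  2.13277919, -0.20170232]), 'shot': 1}
large_flask_mid [(0.62, [0.521, -0.3533, 0.0943])]
small_flask_mid [(0.57, [0.5184, -0.188, 0.0763]), (0.49, [0.6154, -0.0742, 0.065])]
chamber [(0.65, [0.6285, 0.1737, 0.1109])]
cover [(0.73, [0.6372, 0.179,
[... 1023 characters left out ...]
r [(0.82, [0.6316, 0.1689, 0.1129]), (0.36, [0.5466, 0.0748, 0.1325])]
handle [(0.78, [0.6344, 0.1692, 0.1136]), (0.29, [0.4586, 0.2566, 0.0639])]
release_tab [(0.6, [0.544, 0.0728, 0.1306]), (0.57, [0.7373, -0.2859, 0.0544]), (0.16, [0.4553, 0.2568, 0.0628])]
conical_a [(0.68, [0.7495, -0.1477, 0.0499]), (0.64, [0.7363, -0.2864, 0.0566]), (0.39, [0.4317, -0.3429, 0.0181]), (0.32, [0.5149, -0.2045, 0.0638])]
spare_flask [(0.94, [0.4566, 0.2579, 0.0644]), (0.41, [0.5488, 0.0754, 0.1295])]
dish_stack [(0.87, [0.4066, -0.2516, 0.045])]
tape [(0.66, [0.4332, -0.3446, 0.0166])]
wash_bottle [(0.63, [0.5529, 0.3651, 0.0911])]
timer [(0.76, [0.4833, 0.1529, 0.0272]), (0.18, [0.542, 0.0761, 0.1337])]
```

View pics/top0.png

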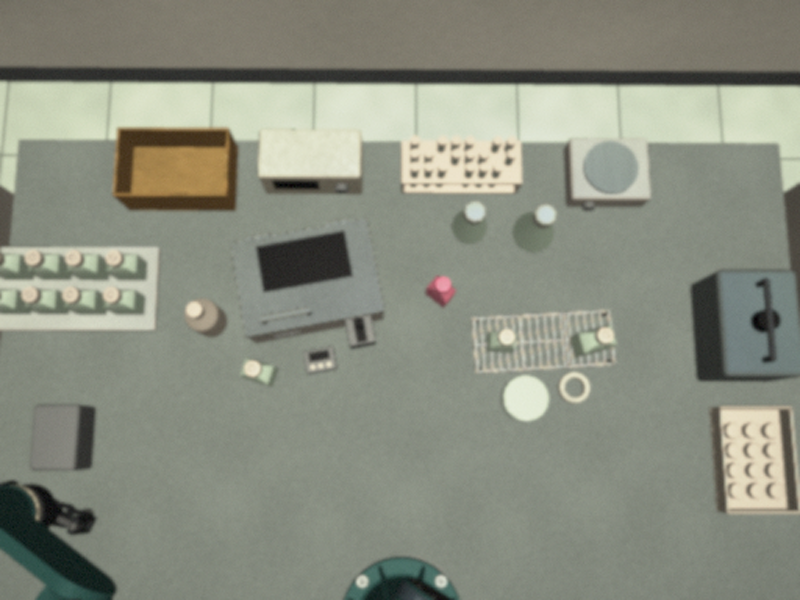

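View pics/side0.png

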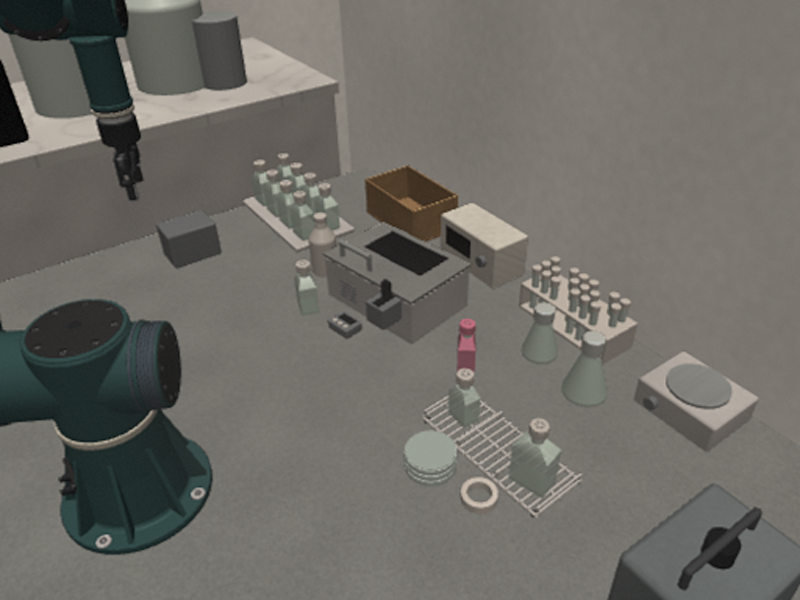

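Top view: the large flask is in the right bay (595,340) and the small one in the left bay (503,338). Possible mix-ups are the pink look-alike (442,290), the spare flask (258,371), the tray bottles at left, and the pot handle at far right (768,320) versus the cover handle (288,315). I choose the clear flasks inside the rack and check them in close crops.

```bash
cat > h.py <<'E'
from rig import ctrl, solver, readout, vision, finder
import numpy as np, cv2
from scipy.spatial.transform import Rotation as R
def proj(c,P):
    P=np.atleast_2d(P); q=R.from_rotvec(c["rotation"]).inv().apply(P-c["xyz"])
    return np.c_[c["fx"]*q[:,0]/q[:,2]+c["cx"], c["fy"]*q[:,1]/q[:,2]+c["cy"]]
def ray(c,u,v,z):
    d=R.from_rotvec(c["rotation"]).apply([(u-c["cx"])/c["fx"],(v-c["cy"])/c["fy"],1.])
    return c["xyz"]+d*(z-c["xyz"][2])/d[2]
def crop(c,u0,v0,u1,v1,k,name):
    cv2.imwrite(name,cv2.resize(c["color"][v0:v1,u0:u1,::-1],None,fx=k,fy=k,interpolation=cv2.INTER_CUBIC))
E
python3 - <<'E'
from h import *
import pickle
T=vision.camera("top");S=vision.camera("side"); pickle.dump((T,S),open("p0.pkl","wb"))
crop(T,295,190,405,260,7,"pics/c1.png")
crop(S,260,225,380,335,5,"pics/c2.png")
crop(T,140,130,260,250,5,"pics/c3.png")
crop(S,180,130,310,220,6,"pics/c4.png")
E
```

```text
(no output)
```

View pics/c1.png

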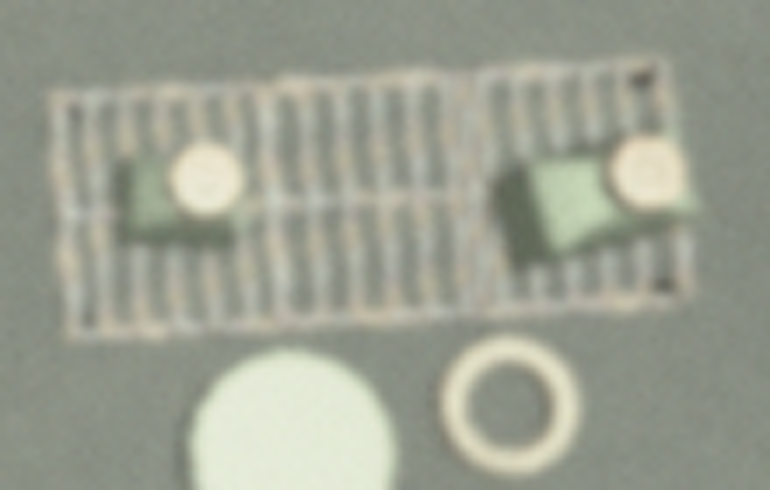

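View pics/c2.png

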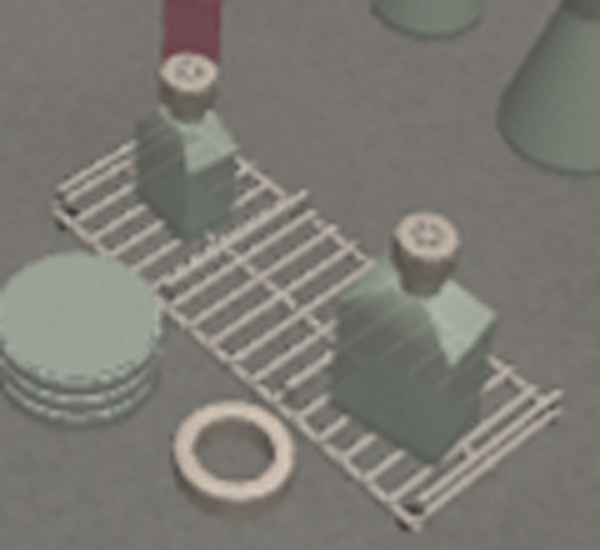

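View pics/c3.png

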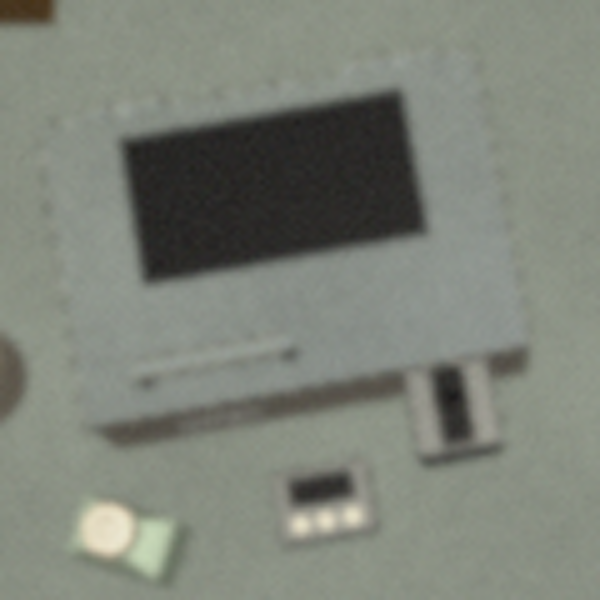

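View pics/c4.png

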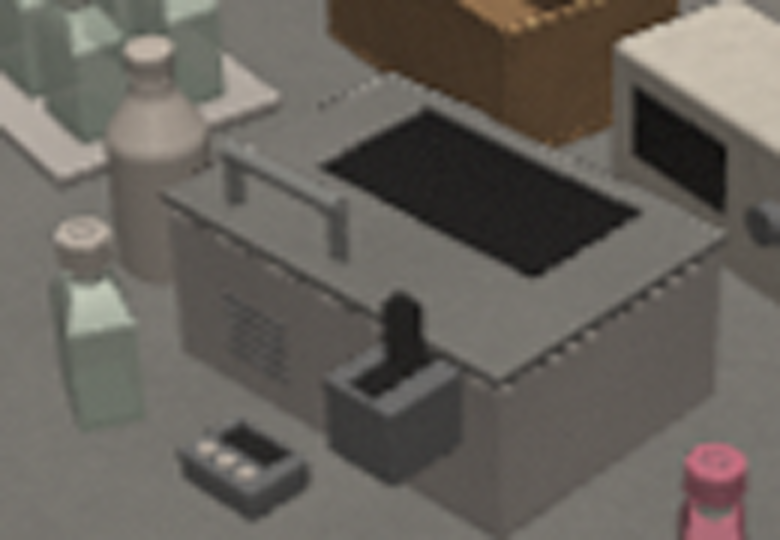

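Top c1: small flask cap (207,178) and large flask cap (650,172) in the rack. Both are clear and white-capped, so the choice is right. c3: handle bar from (145,375) to (290,350), tab at (452,400). Now I compute positions.

```bash
python3 - <<'E'
from h import *
import pickle
T,S=pickle.load(open("p0.pkl","rb"))
def px(c,x,y): 
    o={1:(295,190,7),2:(260,225,5),3:(140,130,5),4:(180,130,6)}[c]; return ((x+.5)/o[2]-.5+o[0],(y+.5)/o[2]-.5+o[1])
def show(n,cam,c,x,y,z): print(n,ray(cam,*px(c,x,y),z).round(4))
show("small T",T,1,207,178,.116);show("small S",S,2,190,72,.116)
show("large T",T,1,650,172,.142);show("large S",S,2,428,232,.142)
for n,x,y in [("LB",50,92),("LF",68,335),("RF",690,300),("RB",668,62)]: show("rackT "+n,T,1,x,y,.012)
for n,x,y in [("LF",62,205),("RF",415,525),("RB",560,400)]: show("rackS "+n,S,2,x,y,.012)
for n,x,y in [("FL",95,425),("FR",527,352),("BR",475,52),("BL",45,130)]: show("covT "+n,T,3,x,y,.112)
for n,x,y in [("FL",165,197),("FR",500,382),("BR",723,235),("BL",390,77)]: show("covS "+n,S,4,x,y,.112)
for n,x,y in [("hL",142,374),("hR",292,348)]: show(n+"T",T,3,x,y,.145)
for n,x,y in [("hL",222,147),("hR",345,208)]: show(n+"S",S,4,x,y,.145)
show("tabS",S,4,403,297,.144)
for n,x,y in [("tabT f",455,440),("tabT b",450,368)]: show(n,T,3,x,y,.144)
for n,x,y in [("hous FL",422,460),("hous FR",503,440)]: show(n,T,3,x,y,.104)
E
```

```text
small T [ 0.5224 -0.1945  0.116 ]
small S [ 0.5239 -0.194   0.116 ]
large T [ 0.5217 -0.3714  0.142 ]
large S [ 0.5255 -0.3685  0.142 ]
rackT LB [ 0.5747 -0.142   0.012 ]
rackT LF [ 0.4663 -0.1481  0.012 ]
rackT RF [ 0.4822 -0.4242  0.012 ]
rackT RB [ 0.589  -0.4196  0.012 ]
rackS LF [ 0.4706 -0.1512  0.012 ]
rackS RF [ 0.4819 -0.4227  0.012 ]
rackS RB [ 0.5943 -0.4117  0.012 ]
covT FL [0.5231 0.2856 0.112 ]
covT FR [0.5666 0.0353 0.112 ]
covT BR [0.7479 0.0667 0.112 ]
covT BL [0.6991 0.321  0.112 ]
covS FL [0.5214 0.2867 0.112 ]
covS FR [0.5716 0.0314 0.112 ]
covS BR [0.749  0.0682 0.112 ]
covS BL [0.698  0.3224 0.112 ]
hLT [0.548  0.2541 0.145 ]
hRT [0.5632 0.1692 0.145 ]
hLS [0.5494 0.2659 0.145 ]
hRS [0.5704 0.1722 0.145 ]
tabS [0.5495 0.0852 0.144 ]
tabT f [0.5107 0.076  0.144 ]
tabT b [0.552  0.0791 0.144 ]
hous FL [0.504  0.0963 0.104 ]
hous FR [0.5158 0.0491 0.104 ]
```

```bash
cat >> h.py <<'E'
def down(a, tilt=0.0):
    # tool z down, jaw (tool y) along direction (cos a, sin a); tilt: TCP leans towards +jaw dir
    z=np.array([0,0,-1.]); y=np.array([np.cos(a),np.sin(a),0]); x=np.cross(y,z)
    M=R.from_matrix(np.c_[x,y,z])
    return R.from_rotvec(x*0)*M if tilt==0 else R.from_rotvec(np.cross([0,0,1],y)*tilt)*M
def tcp(g,M): return np.asarray(g)-0.155*M.as_matrix()[:,2]
def cyaw(): return 0.185
E
python3 - <<'E'
from h import *
print("yaw0",R.from_rotvec(readout.state()["orientation"]).as_matrix().round(2))
y=.052
for nm,g,a0 in [("L",[.5235,-.371,.132],y),("Lh",[.52,-.28,.3],y),("S",[.523,-.194,.106],y),("handle",[.5543,.2139,.145],.185),("up",[.65,.23,.253],.185),("tab",[.545,.0785,.134],.185+np.pi/2)]:
  for a in (a0,a0+np.pi/2,a0+np.pi,a0-np.pi/2):
    M=down(a); q=solver.inverse_kinematics(tcp(g,M),M.as_rotvec()); print(nm,round(a,2),None if q is None else np.round(q,2))
M=down(.185,.4);print(M.as_matrix().round(2)); q=solver.inverse_kinematics(tcp([.65,.23,.253],M),M.as_rotvec());print(q)
M=down(.185+np.pi,-.4);print(M.as_matrix().round(2)); q=solver.inverse_kinematics(tcp([.65,.23,.253],M),M.as_rotvec());print(q)
E
```

```text
yaw0 [[-0.92  0.39 -0.  ]
 [ 0.39  0.92 -0.  ]
 [ 0.   -0.   -1.  ]]
L 0.05 [-0.72  0.53  1.54 -0.    1.07 -0.78]
L 1.62 [-0.72  0.53  1.54 -0.    1.07 -2.35]
L 3.19 [-0.72  0.53  1.54 -0.    1.07  2.37]
L -1.52 [-0.72  0.53  1.54 -0.    1.07  0.79]
Lh 0.05 [-0.61  0.3   1.46  0.    1.37 -0.66]
Lh 1.62 [-0.61  0.3   1.46 -0.    1.37 -2.23]
Lh 3.19 [-0.61  0.3   1.46 -0.    1.37  2.48]
Lh -1.52 [-0.61  0.3   1.46 -0.    1.37  0.91]
S 0.05 [-0.48  0.47  1.75  0.    0.92 -0.53]
S 1.62 [-0.48  0.47  1.75 -0.    0.92 -2.1 ]
S 3.19 [-0.48  0.47  1.75 -0.    0.92  2.61]
S -1.52 [-0.48  0.47  1.75 -0.    0.92  1.04]
handle 0.18 [0.25 0.46 1.64 0.   1.04 0.07]
handle 1.76 [ 0.25  0.46  1.64 -0.    1.04 -1.5 ]
handle 3.33 None
handle -1.39 [ 0.25  0.46  1.64 -0.    1.04  1.64]
up 0.18 [0.24 0.49 1.29 0.   1.36 0.06]
up 1.76 [ 0.24  0.49  1.29  0.    1.36 -1.52]
up 3.33 None
up -1.39 [ 0.24  0.49  1.29 -0.    1.36  1.63]
tab 1.76 [ 0.02  0.42  1.74 -0.    0.98 -1.74]
tab 3.33 [ 0.02  0.42  1.74 -0.    0.98  2.97]
tab 4.9 [ 0.02  0.42  1.74 -0.    0.98  1.4 ]
tab 0.19 [ 0.02  0.42  1.74  0.    0.98 -0.17]
[[-0.18  0.91 -0.38]
 [ 0.98  0.17 -0.07]
 [ 0.   -0.39 -0.92]]
[0.23079118 0.71507772 0.94064258 0.01874712 1.8854446  0.04798346]
[[ 0.18 -0.91 -0.38]
 [-0.98 -0.17 -0.07]
 [ 0.    0.39 -0.92]]
None
```

```bash
python3 - <<'E'
from h import *
M=down(.052); o=M.as_rotvec()
g=lambda x,y,z:tcp([x,y,z],M)
ctrl.move_gripper(.058,30)
ctrl.move_to(g(.523,-.194,.20),o)
ctrl.movel(g(.523,-.194,.106),.12)
p=vision.camera("side"); crop(p,210,150,390,320,4,"pics/g1.png")
ctrl.move_gripper(.0,30)
s=readout.state(); print(s["clock"],s["opening"],s["wrist_force"].round(1))
ctrl.movel(g(.523,-.194,.160),.12)
p=vision.camera("side"); crop(p,210,150,390,320,4,"pics/g2.png")
s=readout.state(); print(s["clock"],s["opening"],s["wrist_force"].round(1))
E
```

```text
5.9667 0.02874947517264032 [-0.2  0.3  5.8]
6.6167 0.02904444377552544 [ 0.  -0.  -1.5]
```

View pics/g1.png

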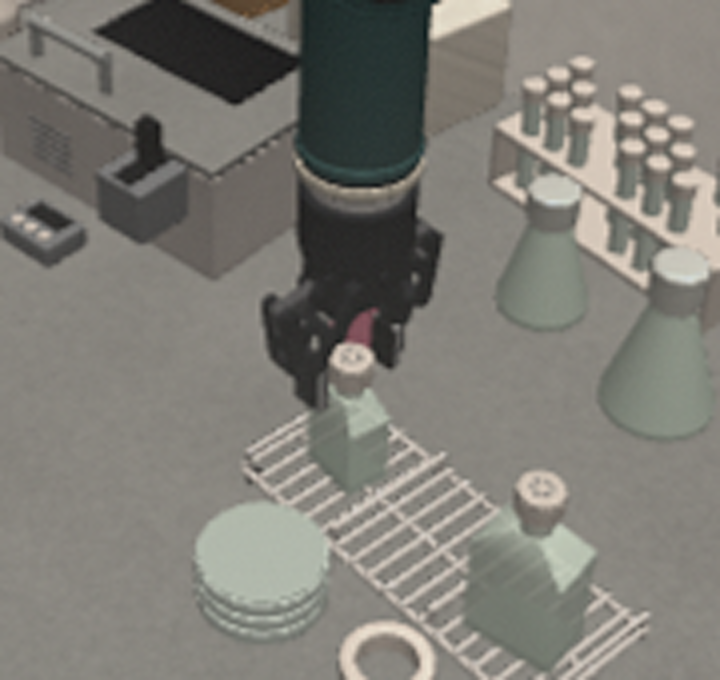

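View pics/g2.png

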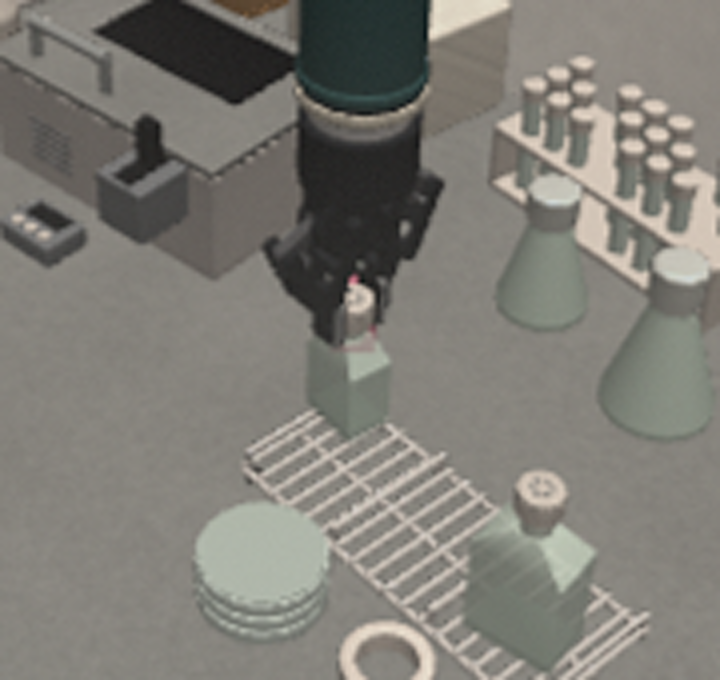

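Side crop: the small flask's cap (357,300) is held and its body hangs upright, clear of the rack.

```bash
python3 - <<'E'
from h import *
M=down(.052); o=M.as_rotvec()
g=lambda x,y,z:tcp([x,y,z],M)
ctrl.movel(g(.529,-.283,.160),.15)
ctrl.movel(g(.529,-.283,.1065),.08)
s=readout.state(); print(s["clock"],s["opening"],s["wrist_force"].round(1))
ctrl.move_gripper(.058)
ctrl.movel(g(.529,-.283,.20),.2)
ctrl.movel(g(.5235,-.370,.20),.2)
ctrl.movel(g(.5235,-.370,.132),.12)
p=vision.camera("side"); crop(p,240,180,390,330,4,"pics/g3.png")
ctrl.move_gripper(.0,35)
s=readout.state(); print(s["clock"],s["opening"],s["wrist_force"].round(1))
ctrl.movel(g(.5235,-.370,.272),.2)
p=vision.camera("side"); crop(p,240,150,390,300,4,"pics/g4.png")
s=readout.state(); print(s["clock"],s["opening"],s["wrist_force"].round(1))
E
```

```text
8.175 0.029007892138762113 [-1.4  2.4  5.3]
10.9 0.028669479170636007 [0.5 1.4 5.1]
11.8 0.028808161336607862 [-0.  -0.2 -1.3]
```

View pics/g3.png

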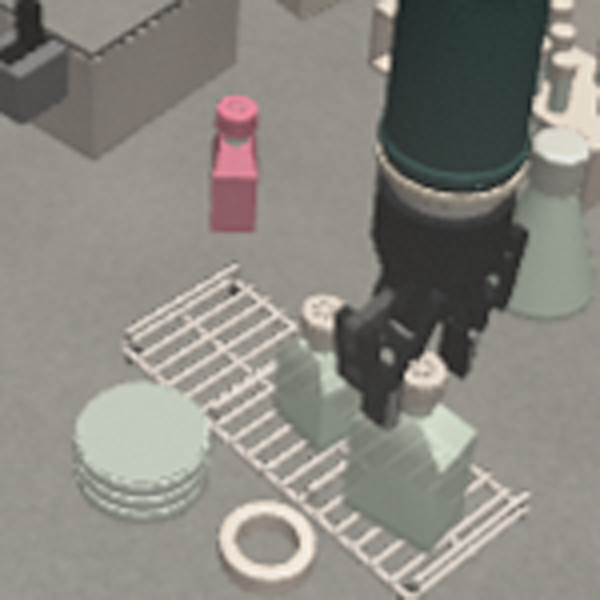

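View pics/g4.png

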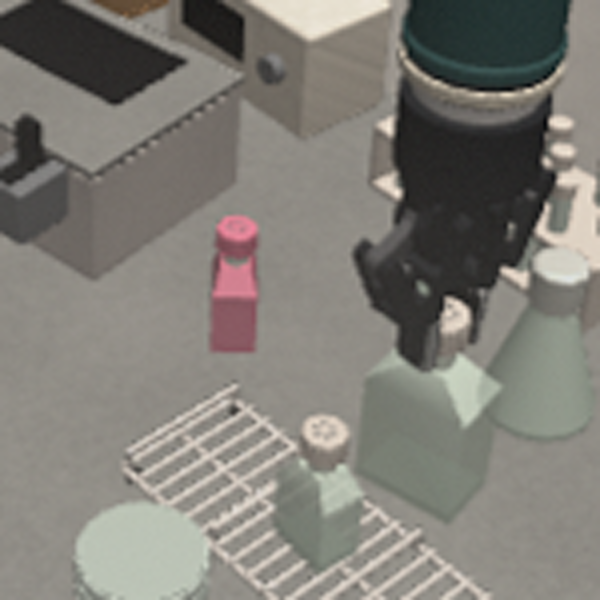

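The large flask is held by its cap (452,315) and clear of the rack. The small one stands upright in the middle bay (325,435).

```bash
python3 - <<'E'
from h import *
M=down(.052); o=M.as_rotvec()
g=lambda x,y,z:tcp([x,y,z],M)
ctrl.movel(g(.5243,-.193,.272),.2)
ctrl.movel(g(.5243,-.193,.150),.2)
ctrl.movel(g(.5243,-.193,.1325),.06)
s=readout.state(); print(s["clock"],s["opening"],s["wrist_force"].round(1))
ctrl.move_gripper(.058)
ctrl.movel(g(.5243,-.193,.215),.2)
ctrl.movel(g(.529,-.283,.20),.2)
c=vision.camera("side"); crop(c,240,180,390,330,4,"pics/g5.png")
ctrl.movel(g(.529,-.283,.106),.12)
ctrl.move_gripper(.0,30)
s=readout.state(); print(s["clock"],s["opening"],s["wrist_force"].round(1))
ctrl.movel(g(.529,-.283,.160),.15)
ctrl.movel(g(.5337,-.373,.160),.15)
ctrl.movel(g(.5337,-.373,.1065),.08)
s=readout.state(); print(s["clock"],s["opening"],s["wrist_force"].round(1))
ctrl.move_gripper(.058)
ctrl.movel(g(.5337,-.373,.22),.2)
ctrl.move_gripper(.05)
M=down(.185)
ctrl.move_to(tcp([.5543,.2139,.22],M),M.as_rotvec())
p=vision.camera("side"); crop(p,240,180,390,330,4,"pics/g6.png");crop(p,170,60,320,220,4,"pics/g8.png")
q=vision.camera("top"); crop(q,295,190,405,260,7,"pics/g7.png")
import pickle; pickle.dump((q,p),open("p1.pkl","wb"))
print(readout.state()["clock"])
E
```

```text
14.0333 0.028616642039072365 [-0.3 -0.6 -0.1]
16.95 0.02902322812800181 [-1.2  0.1  5.9]
19.025 0.028869236396785375 [-1.7  2.6  8.7]
22.5917
```

View pics/g6.png

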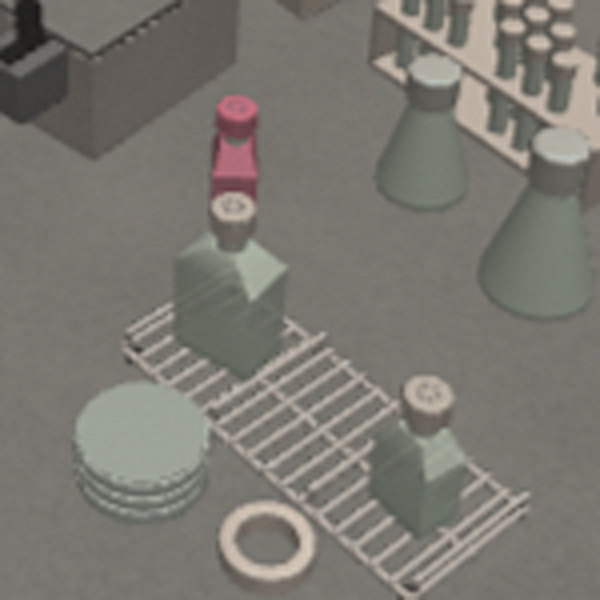

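View pics/g7.png

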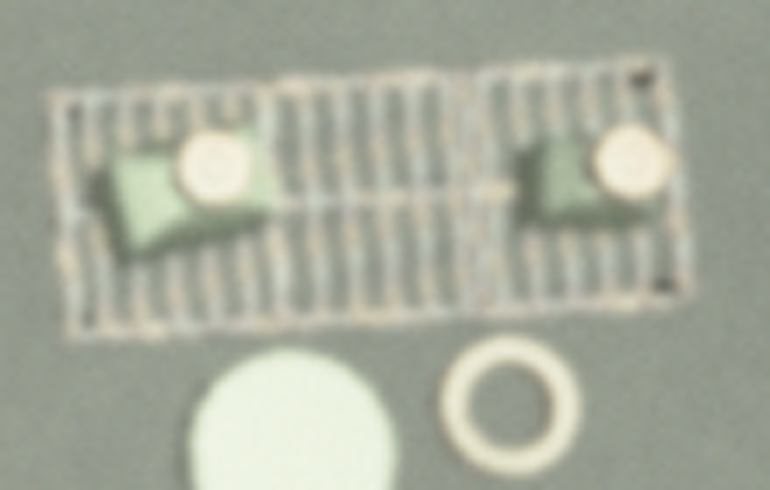

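View pics/g8.png

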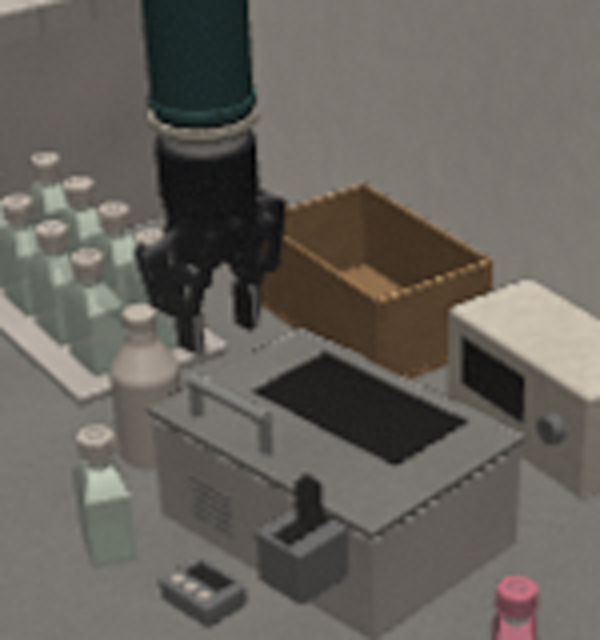

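Both flasks stand upright and let go, with caps at (217,168) and (632,160) in the top crop. The gripper hovers above the handle. Next is the grasp and the stepped tug.

```bash
python3 - <<'E'
from h import *
import pickle
T,S=pickle.load(open("p1.pkl","rb"))
print(ray(T,295+217.5/7-.5,190+168.5/7-.5,.142),"want .5243,-.193"); print(ray(T,295+632.5/7-.5,190+160.5/7-.5,.116),"want .5337,-.373")
M=down(.185); h=np.array([.5543,.2139,.145])
ctrl.movel(tcp(h,M),.12)
p=vision.camera("side"); crop(p,170,60,320,220,4,"pics/h1.png")
ctrl.move_gripper(0,50)
s=readout.state(); print(s["clock"],s["opening"],s["wrist_force"].round(1))
p=vision.camera("side"); crop(p,170,60,320,220,4,"pics/h2.png")
E
```

```text
[ 0.5230098  -0.19453299  0.142     ] want .5243,-.193
[ 0.53024523 -0.37168891  0.116     ] want .5337,-.373
23.8583 0.010057537278384505 [11.8  1.9 -5.7]
```

View pics/h2.png

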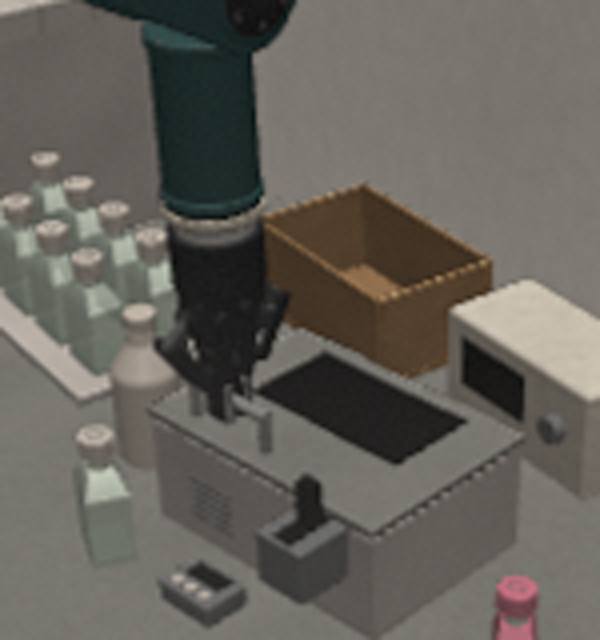

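```bash
cat >> h.py <<'E'
EX=np.array([np.cos(.185),np.sin(.185),0])
def arc(h0,th):
    H=h0+.162*EX-np.array([0,0,.044]); f=np.arctan2(.044,.162)+th
    return H-.168*np.cos(f)*EX+np.array([0,0,.168*np.sin(f)])
E
python3 - <<'E'
from h import *
M=down(.185)
s=readout.state(); h=s["position"]+.155*R.from_rotvec(s["orientation"]).as_matrix()[:,2]; print("actual grasp pt",h.round(4))
h[2]=.145
for th in np.arange(.01,.101,.01):
    ctrl.movel(tcp(arc(h,th),M),.03); s=readout.state(); print(round(th,3),s["wrist_force"].round(1),s["position"][2].round(4))
    if abs(s["wrist_force"][2])>18: break
ctrl.dwell(.25)
s=readout.state(); print(s["clock"],s["wrist_force"].round(1))
p=vision.camera("side"); crop(p,170,60,320,220,4,"pics/h3.png")
np.save("h.npy",h)
E
```

```text
actual grasp pt [0.5602 0.215  0.1468]
0.01 [-0.   0.2 -1.2] 0.3016
0.02 [ 0.4  0.2 -2.1] 0.3033
0.03 [-0.4  0.  -1.7] 0.3049
0.04 [-0.6  0.5 -2.6] 0.3065
0.05 [-0.5 -0.2 -3.1] 0.3081
0.06 [-1.1  0.1 -2.3] 0.3096
0.07 [-1.7  1.1 -2.1] 0.3112
0.08 [-2.9  1.  -3.1] 0.3128
0.09 [-2.7  0.1 -2.5] 0.3144
0.1 [-5.6  0.4 -1. ] 0.3163
26.775 [-5.3 -0.5  0.1]
```

View pics/h3.png

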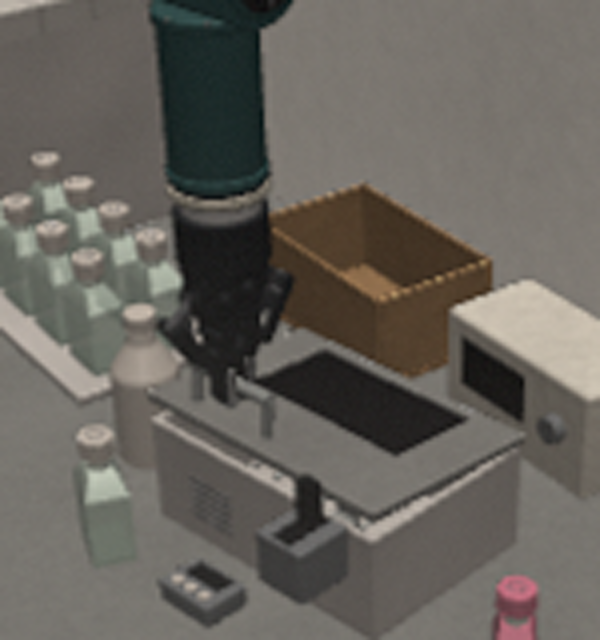

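The cover goes on rising: the handle's post foot moved from (265,450) to (267,435), about 15 mm. That exceeds the ~7 mm a caught cover would allow, and there was no hard stop (about 3 N). So it looks free. I carry on upward while watching force, and leave the tab alone.

```bash
python3 - <<'E'
from h import *
h=np.load("h.npy"); d=0.
for th in np.linspace(.16,.873,13):
    M=down(.185,.4*(th-.1)/.773)
    ctrl.movel(tcp(arc(h,th)+d*EX,M),.08,ori=M.as_rotvec()); s=readout.state(); f=s["wrist_force"]
    print(round(th,3),f.round(1),round(d,4),s["opening"].round(4))
    d+=np.clip(f@EX/2000*.6,-.003,.003)
    if np.linalg.norm(f)>35: print("stop");break
    if abs(th-.16)<.001 or abs(th-.5165)<.03: p=vision.camera("side"); crop(p,170,40,320,200,4,f"pics/k{int(th*100)}.png")
p=vision.camera("side"); crop(p,170,30,320,190,4,"pics/kend.png"); print(s["clock"])
np.save("d.npy",[th,d])
E
ls pics
```

```text
c1.png
c2.png
c3.png
c4.png
g1.png
g2.png
g3.png
g4.png
g5.png
g6.png
g7.png
g8.png
h1.png
h2.png
h3.png
side0.png
top0.pngTraceback (most recent call last):
  File "<stdin>", line 6, in <module>
AttributeError: 'float' object has no attribute 'round'
```

```bash
python3 - <<'E'
from h import *
h=np.load("h.npy"); d=0.
for th in np.linspace(.18,.873,12):
    M=down(.185,.4*(th-.1)/.773)
    ctrl.movel(tcp(arc(h,th)+d*EX,M),.08,ori=M.as_rotvec()); s=readout.state(); f=s["wrist_force"]
    print(round(th,3),f.round(1),round(d,4),round(s["opening"],4))
    d+=np.clip(f@EX/2000*.6,-.003,.003)
    if np.linalg.norm(f)>35: print("stop");break
p=vision.camera("side"); crop(p,170,30,320,190,4,"pics/kend.png"); print(s["clock"])
np.save("d.npy",[th,d])
E
```

```text
0.18 [-5.1  1.1 -0.9] 0.0 0.0101
0.243 [-2.7  1.5 -0.6] -0.0014 0.0103
0.306 [ 0.7  1.3 -4.2] -0.0022 0.0101
0.369 [ 0.5  2.3 -5.7] -0.0019 0.0104
0.432 [ 1.   2.5 -3.5] -0.0016 0.0097
0.495 [-2.6  3.3 -1. ] -0.0012 0.0099
0.558 [-2.5  3.1 -2.2] -0.0018 0.0101
0.621 [-3.4  3.1 -1. ] -0.0023 0.0101
0.684 [-1.9  3.6 -1.6] -0.0031 0.0102
0.747 [-3.   3.6 -1.9] -0.0035 0.0107
0.81 [-3.   4.5 -0.2] -0.0042 0.0102
0.873 [-3.3  4.7 -0.5] -0.0048 0.01
30.9083
```

View pics/kend.png

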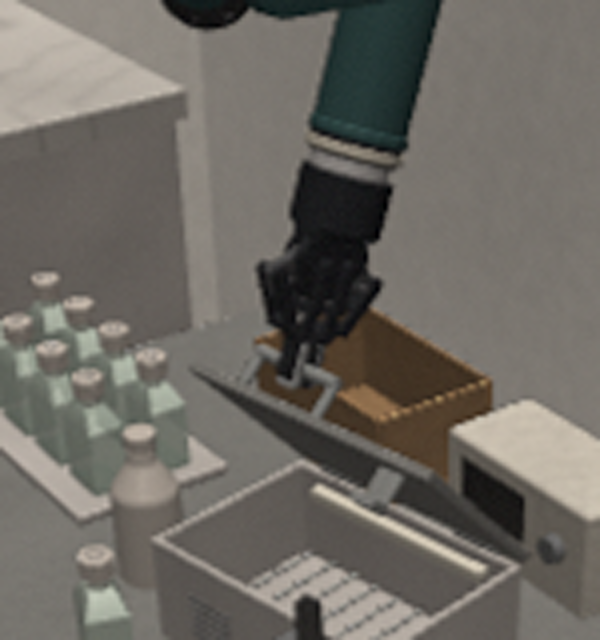

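The handle bar (300,370) is held and the cover stands open at about 50°, with the box interior visible. Last check of the whole bench.

```bash
python3 - <<'E'
from h import *
ctrl.dwell(.4)
p=vision.camera("side"); cv2.imwrite("pics/fin.png",cv2.resize(p["color"][:,:,::-1],(800,600)))
s=readout.state(); g=s["position"]+.155*R.from_rotvec(s["orientation"]).as_matrix()[:,2]; h=np.load("h.npy")
H=h+.162*EX-np.array([0,0,.044]); v=g-H; print("radius",np.hypot(v@EX,v[2]),"angle",np.arctan2(v[2],-v@EX)-np.arctan2(.044,.162), s["opening"],s["wrist_force"],abs(s["joint_vel"]).max(),s["clock"])
for t in ["conical_a","spare_flask","dish_stack","tape","wash_bottle","timer"]: print(t,[(r["p"],r["point"]) for r in finder.boxes_of(t,p)][:2])
E
```

```text
radius 0.17021337972704412 angle 0.8447324105773985 0.010230509770595227 [-3.09285671  4.20474597 -0.75707159] 0.0016930202176273878 31.4083
conical_a [(0.91, [0.7365, -0.2853, 0.0536]), (0.9, [0.7535, -0.1519, 0.0538])]
spare_flask [(0.86, [0.4583, 0.2572, 0.0641])]
dish_stack [(0.8, [0.4062, -0.2509, 0.0414]), (0.58, [0.5527, 0.3619, 0.0902])]
tape [(0.74, [0.4309, -0.3452, 0.0196]), (0.4, [0.511, -0.2984, 0.0114])]
wash_bottle [(0.76, [0.5559, 0.3637, 0.0931])]
timer [(0.58, [0.4803, 0.1528, 0.0292])]
```

View pics/fin.png

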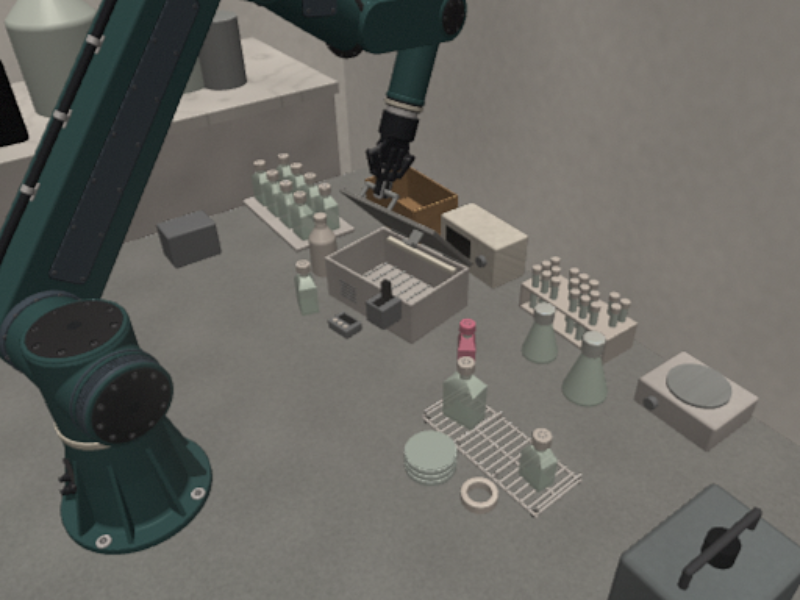

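Final picture: the large flask (465,395) and small flask (538,462) stand swapped in the rack, the tab is at home (386,290), the cover is held open at (375,195), and the bystanders are in place.

```bash
python3 -c "
from rig import ctrl
print(ctrl.hand_in())"
```

```text
the job is handed in; nothing more can be done
None
```

I swapped the flasks, the tug showed the cover was free, and I handed the job in at about 31 s with the cover held open by its handle. The hand-in returned no verdict.

- **Flasks:** the large flask is in the left bay and the small one in the right. Both stand upright and let go, with their caps about 2 mm and 4 mm from the bay centres I measured.
- **Tug:** the handle rose to the commanded 0.1 rad, about 15 mm in the picture, with only 1 to 3 N vertical force and no hard stop. A caught cover would have stopped at about 7 mm, so I never touched the release tab.
- **Cover:** held still at about 0.84 rad (48°), judged from the arm's pose. The fingers stayed on the bar, reading 10 mm open on the 12 mm bar.
- **Bystanders:** the final side view puts each of the ones I re-checked within about 5 mm of its starting place, which is within the finder's error. In the first side view the finder also gave `conical_b` as a match for `conical_a`, and it sits in the same place at the end.
- **What disagreed:** the handle was 6 mm further from the robot than my first estimate. That gave a side force of about 12 N when I gripped it, and a few newtons remained along the arc after I corrected for it.

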